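# Eject the doming die from its holder and stand it on the bench pin

## Task

Press down the key in front of the doming die (the one with the round hollow in its top), so that the ejector under its well pushes it up out of the steel holder and leaves it standing proud. Then take the raised die and stand it upright, hollow up, in the middle of the flat wooden bench pin and let go. Leave the grooved swage die down in its well.

Things in the scene. Friction and masses are not known exactly. Their poses are not given: they have to be found in the camera images.
- doming_die: Plain steel cylinder, 36 mm diameter, 34 mm tall, 0.24 kg, a round hollow 29 mm wide in its top; grip its flank from outside. Origin: centre of its underside, z up along its axis. At the start it stands in either of the holder's two wells, its top flush with the holder's top face; its yaw does not matter.
- swage_die: The other steel cylinder, same size and origin, its top cut with two straight grooves between three bars. It stands flush in the other well and stays there.
- holder: Fixed steel block, 80 (x) by 150 (y) mm, top 64 mm above the table. Origin at table height under its centre, z up. Two 38 mm wells at x = 0, y = +35 and -35 mm; a die in its well has its underside 30 mm above the table. Two rocker keys stick out on the -x side, one before each well at the same y. A key fully down lifts its well's die by 20 mm; 14 mm stay in the well.
- key_pad (a point): Middle of the top of the +y key's pad, 44 mm above the table, at x = -125, y = +35 mm from the holder's origin; the other pad is at y = -35. Aluminium, 32 mm square, sloping 10 degrees. Push down 26 mm to the stop (5 to 10 N): its top is then 18 mm above the table and 5 mm farther out. Keys are stiff: once down, key and raised die stay so when let go.
- bench_pin: Fixed wooden slab, 90 by 90 mm, 20 mm thick, flat top 50 mm above the table; two prongs with a notch between on its -x side; a dark steel anvil (60 by 80 mm, top 54 mm high, a small brass ring lying on it) against its +x side. Origin at table height under the middle of the square slab, z up: the die belongs at x = 0, y = 0.
Not all that is in view belongs to the job. Leave any turquoise look-alike of the doming_die alone. Leave any yellow look-alike of the swage_die alone.

How it is judged:
On the way:
1. the doming die stands raised in its well by at least 12 mm, on the ejector, with no finger on it (z of doming_die in the frame of holder between 0.042 and 0.054 m and x of doming_die in the frame of holder between -0.006 and 0.006 m and (y of doming_die in the frame of holder between 0.029 and 0.041 m or y of doming_die in the frame of holder between -0.041 and -0.029 m) and contact force between the fingers and doming_die below 0.3 N), for 0.2 s.
At the end, for the whole second after the job is handed in: The doming die stands at rest on the wooden slab of the bench pin, within 25 mm of its middle, upright within 10 degrees, hollow up; the swage die is still down in its well (raised by less than 6 mm) (horizontal distance between doming_die and bench_pin below 0.025 m and z of doming_die in the frame of bench_pin between 0.046 and 0.054 m and angle between doming_die's own z axis and vertical below 0.17 rad and linear speed of doming_die below 0.02 m/s and contact force between doming_die and bench_pin above 0.5 N and z of swage_die in the frame of holder between 0.024 and 0.036 m and x of swage_die in the frame of holder between -0.006 and 0.006 m and (y of swage_die in the frame of holder between 0.029 and 0.041 m or y of swage_die in the frame of holder between -0.041 and -0.029 m)); the robot touches nothing.
It fails at once if the swage die is raised 6 mm or more in its well (not (z of swage_die in the frame of holder below 0.036 m)).
It also fails if it takes over 48 s, if anything falls off the work surface, if the arm or the gripper's body presses on something with over 40 N, if the wrist force passes 120 N, or if a joint passes its speed limit or range.

## Robot

A 7-joint arm with a two-finger parallel gripper is mounted at the origin on the work surface. World frame = base frame: x ahead of the robot, y to its left, z up, the work surface at z = 0. Lengths are in m, angles in rad, forces in N, time in s.
With the tool pointing down it reaches from about 0.375 to 0.925 m from the base axis. Payload 3.1 kg.
Tool frame: the origin (TCP) lies at the very end of the fingers, on their centre line; the grasp point (between the pads) lies 19 mm behind it; y points along the fingers, x is the direction in which the jaws open and shut, and the axes are right-handed (so a half turn about y gives the same grasp; the last joint's range is limited). The gripper opens to 85 mm and grips with 20 to 120 N. Pads are 22 mm wide; open, the fingers measure 114 mm over their backs; the gripper's body (76 mm by 85 mm) begins 54 mm behind the grasp point. The pads swing forward as they close: fully open they stand 13 mm farther back than shut.
Start: joints at [-1.321, 0.383, 0.044, 1.598, -0.018, 1.161, -0.05], TCP at [0.222, 0.611, 0.196] pointing down, gripper open.
Joint ranges: [-2.61, 2.61], [-0.41, 2.15], [-1.48, 1.57], [0, 2.5], [-1.57, 4.71], [0.05, 1.97], [-2.85, 2.85]. Speed limits (rad/s): [2.79, 2.79, 3.14, 3.14, 3.14, 3.14, 3.14].

## Interface

Orientations are given as a unit quaternion [x, y, z, w].
In Python, from bench import robot gives the robot as it stands. The module is installed in compiled form; this text tells all that it offers.
- The arm moves only by the tool jog_arm, never from a script. Its argument "steps" is text: rows parted by semicolons, each of 7 numbers parted by spaces: the turn, a rotation vector about the tool's x, y, z in degrees, then the shift along the tool's x, y, z in mm, then the opening, from 0 (shut) to 1 (fully open). In form: rx ry rz x y z fingers; .... A call has 1 to 8 rows; each row is the pose to reach, as a shift and turn from the pose commanded when the call began, along the tool's axes at that moment; what a row does not reach only later rows make up. A row lasts 1/12 s, in which the tool goes at most 41.7 mm and 7.16 degrees, less where a joint would pass 70% of its speed; a pose out of reach is approached as far as the arm can. A call with a gripper value outside its range is refused whole. The fingers move at their own pace and stop on an object; "grip_force" is the grip in N (left out, the last holds). Time passes only in rows, so rows that repeat a pose let the fingers close. It gives the time, the measured TCP pose, the force and the opening at its end, in the units of the state.
- robot.get_state(): the state, without advancing time (a new reading comes with each control period).
- robot.get_image(name): name is "scene" or "side" or "wrist"; returns a dict with "color" (480x640x3 uint8, red, green, blue), "z_map" (480x640 float32, m along the optical axis (not along the pixel's ray), 0 where there is no reading), "mtx" (3x3 intrinsics, pixels), "R" (3x3) and "t" (3): a world point X has camera coordinates R X + t. Camera axes: x right, y down, z forward; pixel columns grow to the right and rows downward; lengths in m; the calibration is good to about 2 mm. The wrist camera is an equidistant fisheye: a pixel r from the principal point sees the ray r / f radians off the axis. A picture is of the moment at which its call begins.
- robot.sign_off(): hands the job in, once; it reports no verdict.
The state is a dict: "time": time; "joint_positions": joint angles; "qvel": joint speeds; "joint_efforts": joint torques, N m; "ee_pos": TCP position; "tcp_rot": TCP orientation; "contact_force": force on the tool from outside, world axes, zero at the start; "torque": the same for the moment, N m; "opening": finger opening in m.
Only numpy, scipy, OpenCV 4.12 (cv2) and the standard library are available. Lean on these libraries where they do the work, as an engineer would, in place of code of your own. Each camera call takes 0.05 s, during which the arm holds its last target. There are 200 camera calls.

## Working session

There is one attempt and no reset: what is moved stays moved. The work goes in short steps, Python scripts to look and compute and a tool call to move; the robot and the scene stay as the last step left them, time stands still between calls to the robot, and variables do not carry over. Pictures are saved under pics/ and viewed, about 8 in all and at most 12, crops included, and the job is handed in when it is done.

Besides the shell and the picture viewer there is one more tool, called after "Emit:" as name(argument=value, ...), one argument or row to a line, values as JSON. jog_arm: Moves the arm, as the interface text tells. Its arguments: {"type":"object","properties":{"steps":{"type":"string"},"grip_force":{"type":"number"}},"required":["steps"]}

```bash
mkdir -p pics
cat > h.py <<'E'
import numpy as np, cv2
from bench import robot
def snap(n, f):
    im=robot.get_image(n); cv2.imwrite(f'pics/{f}.png', im['color'][:,:,::-1]); np.savez(f'pics/{f}.npz',**im); return im
def world(im,u,v):
    z=im['z_map'][int(v),int(u)]; K=im['mtx']
    c=np.array([(u-K[0,2])/K[0,0]*z,(v-K[1,2])/K[1,1]*z,z])
    return im['R'].T@(c-im['t'])
def cloud(im):
    z=im['z_map'];K=im['mtx'];v,u=np.mgrid[:480,:640]
    c=np.stack([(u-K[0,2])/K[0,0]*z,(v-K[1,2])/K[1,1]*z,z],-1)
    return (c-im['t'])@im['R']
E
python3 - <<'E'
from h import *
s=robot.get_state(); print({k:np.round(v,3) for k,v in s.items()})
for n in ('scene','side'):
    im=snap(n,n+'0'); print(n, -im['R'].T@im['t'])
E
```

```text
{'time': np.float64(0.0), 'joint_positions': array([-1.321,  0.384,  0.044,  1.6  , -0.018,  1.161, -0.05 ]), 'qvel': array([ 0.001, -0.001, -0.001, -0.   ,  0.   , -0.   , -0.   ]), 'joint_efforts': array([-1.0000e-03, -4.3346e+01,  1.0240e+00, -2.4950e+01,  1.1000e-02,
        1.1000e-02, -0.0000e+00]), 'ee_pos': array([0.221, 0.61 , 0.194]), 'tcp_rot': array([ 0.58 ,  0.405, -0.407, -0.578]), 'contact_force': array([ 0.215,  1.204, -1.055]), 'torque': array([-0.019, -0.026, -0.058]), 'opening': np.float64(0.085)}
scene [ 1.02737315 -0.21602833  0.75603197]
side [ 0.34805353 -0.5291985   0.66229922]
```

View pics/scene0.png

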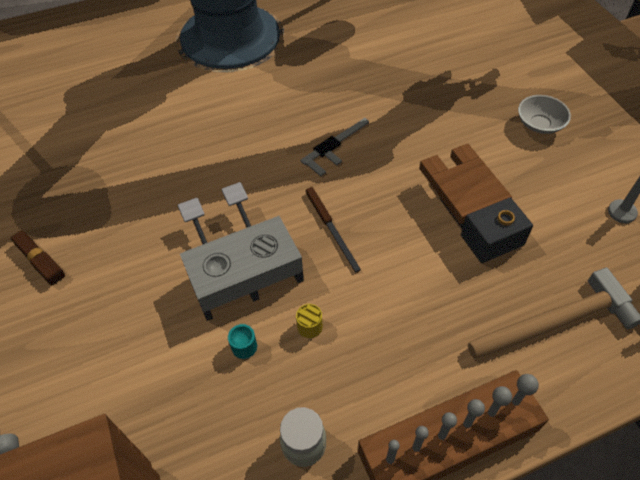

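View pics/side0.png

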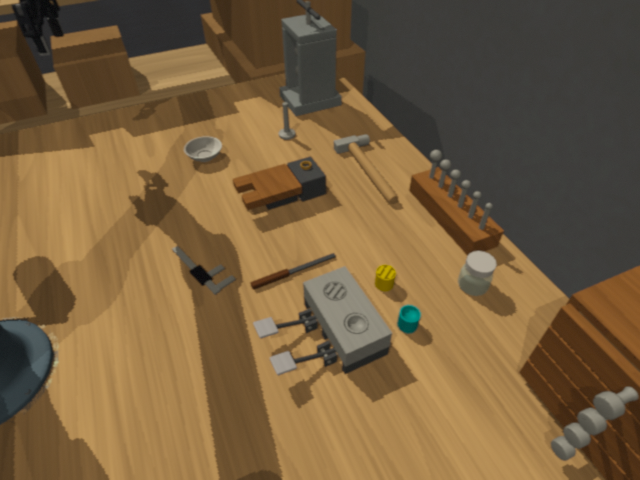

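The doming die candidates in the scene image are:
- (217,264): steel with a round hollow, in the well. This is my choice, and its key pad is at (191,210).
- (264,245): the grooved swage die.
- (242,341): the turquoise look-alike.
- (309,320): the yellow look-alike.

In the side view the doming die is at (357,323), its pad is at (285,362), and the bench pin is at (270,185).

```bash
cat > m.py <<'E'
from h import *
H=[];
for n,ph,pb in (('scene',(242,262),(470,185)),('side',(345,310),(270,183))):
    im=dict(np.load(f'pics/{n}0.npz')); P=cloud(im)
    for lab,(u,v),zt in (('holder',ph,.064),('pin',pb,.05)):
        print(n,lab,world(im,u,v))
        c=world(im,u,v)
        m=(abs(P[...,2]-zt)<.004 if lab=='holder' else (abs(P[...,2]-zt)<.003))&(np.hypot(P[...,0]-c[0],P[...,1]-c[1])<.12)
        if lab=='pin':
            col=im['color'].astype(int); m&=(col[...,0]-col[...,2]>25)
        k,l,st,ce=cv2.connectedComponentsWithStats(m.astype(np.uint8)); 
        i=1+np.argmax(st[1:,4]); q=P[l==i][:,:2]
        r=cv2.minAreaRect((q*1000).astype(np.float32)); print('  rect',r, 'z',np.median(P[l==i][:,2]))
        print('  box',cv2.boxPoints(r).round(1).tolist())
im=dict(np.load('pics/scene0.npz'))
for nm,p in dict(dome=(217,264),swage=(264,245),padD=(191,210),padS=(235,193)).items(): print(nm,world(im,*p).round(4))
im=dict(np.load('pics/side0.npz'))
for nm,p in dict(dome=(357,323),swage=(335,291),padD=(285,362),padS=(265,327)).items(): print(nm,world(im,*p).round(4))
a=cv2.imread('pics/scene0.png')[170:300,160:320]; b=cv2.imread('pics/scene0.png')[130:270,400:550]
cv2.imwrite('pics/crop0.png',np.hstack([cv2.resize(a,(480,390)),cv2.resize(b[:130],(312,390))]))
from scipy.spatial.transform import Rotation as R
s=robot.get_state(); print(R.from_quat(s['tcp_rot']).as_matrix().round(3))
E
python3 m.py
```

```text
scene holder [ 0.56650909 -0.15609554  0.06408968]
  rect ((554.9683837890625, -154.948974609375), (83.37753295898438, 150.30154418945312), 2.562856912612915) z 0.06563409089379402
  box [[510.0, -81.69999694824219], [516.7000122070312, -231.89999389648438], [600.0, -228.1999969482422], [593.2999877929688, -78.0]]
scene pin [0.56561945 0.20915161 0.05119876]
  rect ((549.7734375, 209.10385131835938), (125.37076568603516, 91.75827026367188), 1.7443209886550903) z 0.05153023898881754
  box [[485.70001220703125, 253.10000610351562], [488.5, 161.3000030517578], [613.7999877929688, 165.1999969482422], [611.0, 256.8999938964844]]
side holder [ 0.55264455 -0.16138075  0.06622285]
  rect ((557.0662841796875, -154.41627502441406), (81.07476043701172, 152.64759826660156), 2.27618408203125) z 0.06516138551917146
  box [[513.5, -79.80000305175781], [519.5999755859375, -232.3000030517578], [600.5999755859375, -229.10000610351562], [594.5, -76.5]]
side pin [0.55766521 0.20551504 0.04996048]
  rect ((552.4090576171875, 209.35556030273438), (125.49501037597656, 93.78096771240234), 1.5749789476394653) z 0.05140874978205207
  box [[488.3999938964844, 254.5], [491.0, 160.8000030517578], [616.4000244140625, 164.1999969482422], [613.7999877929688, 258.0]]
dome [ 0.5508 -0.1882  0.0568]
swage [ 0.5536 -0.1191  0.0663]
padD [ 0.4345 -0.1949  0.045 ]
padS [ 0.4286 -0.1239  0.0436]
dome [ 0.5621 -0.1855  0.0569]
swage [ 0.5547 -0.1202  0.0652]
padD [ 0.4363 -0.196   0.0449]
padS [ 0.4295 -0.1248  0.044 ]
[[ 0.341 -0.001 -0.94 ]
 [ 0.94  -0.002  0.341]
 [-0.002 -1.    -0.   ]]
```

View pics/crop0.png

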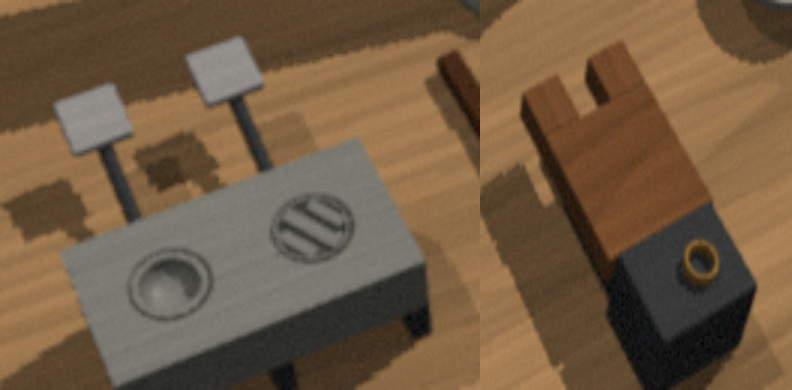

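The close crop confirms the choice: the round hollow is in the -y well (left, ~(170,285)) and the grooved die is to its right. The slab is clear in the right half of the crop.

Planned positions:

| Item | Position |
|---|---|
| Holder centre | (0.556, -0.155), yaw about 2.4° |
| Doming die | (0.5575, -0.190) |
| Its pad | (0.433, -0.195, 0.044) |
| Bench pin middle | (0.568, 0.210) |

I'll shut the fingers and travel first.

Emit:
jog_arm(
  steps="0 0 0 -25 0 -33 0;0 0 0 -50 0 -65 0;0 0 0 -75 0 -97 0;0 0 0 -100 0 -130 0;0 0 0 -125 0 -162 0;0 0 0 -150 0 -195 0;0 0 0 -175 0 -227 0;0 0 0 -200 0 -260 0",
)

```text
time: 0.77
ee_pos: [0.398, 0.3324, 0.1954]
tcp_rot: [-0.579, -0.406, 0.406, 0.579]
contact_force: [0.4, 0.9, -0.1]
opening: 0.0002
```

```bash
cat > to.py <<'E'
import sys
from h import *
from scipy.spatial.transform import Rotation as R
s=robot.get_state(); M=R.from_quat(s['tcp_rot']).as_matrix(); p=np.array(s['ee_pos'])
print('t',round(float(s['time']),2),'p',p.round(4),'F',np.round(s['contact_force'],1),'op',round(float(s['opening']),4)); print(M.round(3).tolist(),'q',np.round(s['joint_positions'],2))
for a in sys.argv[1:]:
    d=np.array(eval(a))-p; print(a,'mm in tool:',(M.T@d*1000).round(1),'len',round(np.linalg.norm(d)*1e3))
E
python3 to.py "(.432,-.195,.2)" "(.432,-.195,.065)"
```

```text
t 0.77 p [0.398  0.3324 0.1954] F [ 0.4  0.9 -0.1] op 0.0002
[[0.34, -0.001, -0.94], [0.94, -0.0, 0.34], [-0.001, -1.0, 0.001]] q [-0.97  0.13  0.21  1.92 -0.03  1.09  0.48]
(.432,-.195,.2) mm in tool: [-484.3   -4.5 -211.5] len 528
(.432,-.195,.065) mm in tool: [-484.2  130.5 -211.6] len 544
```

Emit:
jog_arm(
  steps="0 0 0 -34 0 -16 0;0 0 0 -68 0 -32 0;0 0 0 -103 0 -47 0;0 0 0 -138 0 -62 0;0 0 0 -173 0 -77 0;0 0 0 -208 0 -92 0;0 0 0 -243 0 -106 0;0 0 0 -278 0 -121 0",
)

```text
time: 1.43
ee_pos: [0.4159, 0.03, 0.1954]
tcp_rot: [-0.579, -0.406, 0.406, 0.579]
contact_force: [1.3, -0.4, 0.1]
opening: -0.0001
```

Emit:
jog_arm(
  steps="0 0 0 -34 0 -16 0;0 0 0 -68 0 -32 0;0 0 0 -103 0 -47 0;0 0 0 -138 0 -62 0;0 0 0 -173 0 -77 0;0 0 0 -206 0 -91 0;0 0 0 -206 0 -91 0",
)

```text
time: 2.02
ee_pos: [0.4309, -0.2015, 0.1965]
tcp_rot: [0.583, 0.402, -0.403, -0.58]
contact_force: [0.1, 0.4, 0.3]
opening: -0.0
```

```bash
python3 to.py "(.432,-.195,.2)" "(.432,-.195,.055)"
```

```text
t 2.02 p [ 0.4309 -0.2015  0.1965] F [0.1 0.4 0.3] op -0.0
[[0.352, 0.001, -0.936], [0.936, -0.005, 0.352], [-0.004, -1.0, -0.003]] q [-0.44  0.03  0.82  2.04 -0.02  1.08  1.59]
(.432,-.195,.2) mm in tool: [ 6.4 -3.5  1.3] len 7
(.432,-.195,.055) mm in tool: [  7.  141.5   1.7] len 142
```

Emit:
jog_arm(
  steps="0 0 0 7 30 2 0;0 0 0 7 60 2 0;0 0 0 7 90 2 0;0 0 0 7 115 2 0;0 0 0 7 132 2 0;0 0 0 7 141 2 0;0 0 0 7 141 2 0",
)

```text
time: 2.6
ee_pos: [0.4304, -0.1847, 0.0527]
tcp_rot: [-0.578, -0.405, 0.407, 0.58]
contact_force: [-0.3, 0.2, 0.4]
opening: 0.0002
```

```bash
python3 to.py "(.431,-.195,.044)" "(.428,-.195,.016)"; python3 -c "
from h import *
snap('scene','s1');snap('side','s2')
a=cv2.imread('pics/s1.png')[140:300,130:330];b=cv2.imread('pics/s2.png')[270:400,220:400]
cv2.imwrite('pics/c1.png',np.hstack([cv2.resize(a,(400,320)),cv2.resize(b,(400,320))]))"
```

```text
t 2.6 p [ 0.4304 -0.1847  0.0527] F [-0.3  0.2  0.4] op 0.0002
[[0.341, -0.005, -0.94], [0.94, 0.001, 0.341], [-0.001, -1.0, 0.005]] q [-0.35  0.3   0.75  2.16 -0.29  0.78  1.81]
(.431,-.195,.044) mm in tool: [-9.4  8.7 -4.2] len 13
(.428,-.195,.016) mm in tool: [-10.4  36.7  -1.5] len 38
```

View pics/c1.png

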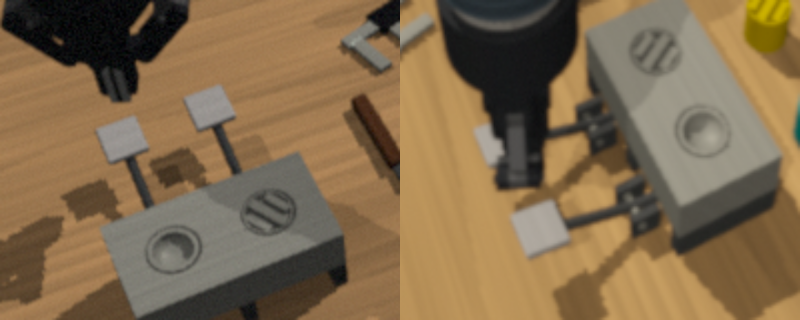

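The tip looks higher and farther back than the reported pose implies, at left crop (118,98) and right crop (520,185). I'll measure it by depth.

```bash
python3 -c "
from h import *
s=robot.get_state();p=np.array(s['ee_pos']);print(p)
for f,(x0,y0,kx,ky,uv) in {'s1':(130,140,2,2,[(110,95),(124,95),(118,80)]),'s2':(220,270,400/180,320/130,[(510,180),(530,180),(520,150)])}.items():
    im=dict(np.load(f'pics/{f}.npz'))
    c=im['R']@p+im['t']; q=im['mtx']@c; q=q[:2]/q[2]; print(f,'tcp proj crop',(q[0]-x0)*kx,(q[1]-y0)*ky)
    for u,v in uv: print((u,v),world(im,x0+u/kx,y0+v/ky).round(4))
"; python3 to.py
```

```text
[ 0.43294086 -0.18565798  0.05512239]
s1 tcp proj crop 130.7458772978519 126.2144712867821
(110, 95) [ 0.4389 -0.1933  0.1016]
(124, 95) [ 0.4445 -0.1843  0.1033]
(118, 80) [ 0.4412 -0.185   0.1163]
s2 tcp proj crop 133.34537893746074 206.0047267451972
(510, 180) [ 0.7027 -0.2513  0.0013]
(530, 180) [ 7.171e-01 -2.566e-01 -5.000e-04]
(520, 150) [ 0.723  -0.235   0.0017]
t 2.7 p [ 0.4329 -0.1857  0.0551] F [ 0.5 -0.1  1.1] op -0.0002
[[0.341, 0.0, -0.94], [0.94, -0.0, 0.341], [-0.0, -1.0, -0.0]] q [-0.35  0.3   0.75  2.16 -0.29  0.78  1.81]
```

```bash
python3 -c "
from h import *
im=dict(np.load('pics/s2.npz'))
for u,v in [(110,180),(130,180),(120,150)]: print(world(im,220+u*.45,270+v*130/320).round(4))
p=np.array(robot.get_state()['ee_pos'])
o=[]
for n in ('scene','side'):
    im=snap(n,n+'3'); q=im['mtx']@(im['R']@p+im['t']); q=q[:2]/q[2]; print(n,q)
    P=cloud(im); m=(np.hypot(P[...,0]-p[0],P[...,1]-p[1])<.03)&(P[...,2]>.05)&(P[...,2]<.12); print(np.percentile(P[m],[2,50,98],axis=0).round(4))
    c=cv2.drawMarker(im['color'][:,:,::-1].copy(),tuple(int(a) for a in q),(0,0,255),0,5)
    u,v=q.astype(int); o.append(cv2.resize(c[v-50:v+50,u-60:u+60],(390,325)))
cv2.imwrite('pics/c3.png',np.hstack(o))
"; python3 to.py "(.431,-.195,.054)"
```

```text
[ 0.4088 -0.2384  0.1811]
[ 0.4184 -0.2441  0.1833]
[ 0.4182 -0.2309  0.1913]
scene [195.37293865 203.10723564]
[[ 0.4298 -0.1998  0.0945]
 [ 0.4408 -0.1868  0.1094]
 [ 0.4449 -0.1716  0.1196]]
side [280.00542052 353.68942024]
[[ 0.4416 -0.1949  0.0963]
 [ 0.4429 -0.1932  0.1055]
 [ 0.4446 -0.1898  0.1137]]
t 2.8 p [ 0.4341 -0.1859  0.0561] F [ 0.2 -0.7  1.6] op -0.0002
[[0.341, 0.003, -0.94], [0.94, -0.0, 0.341], [0.001, -1.0, -0.003]] q [-0.35  0.3   0.75  2.16 -0.29  0.78  1.81]
(.431,-.195,.054) mm in tool: [-9.6  2.1 -0.2] len 10
```

View pics/c3.png

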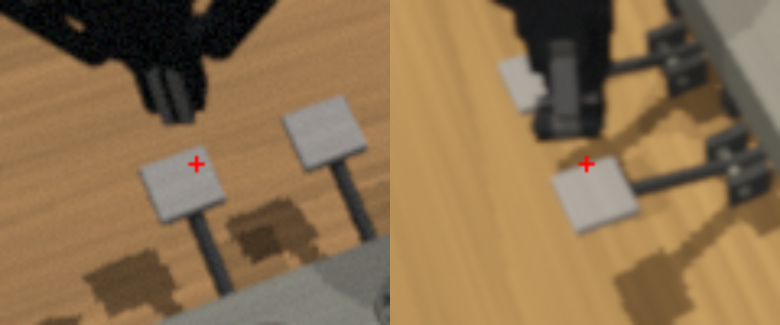

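```bash
python3 -c "
from h import *
A=dict(np.load('pics/scene3.npz'));B=dict(np.load('pics/side3.npz'))
P=[m['mtx']@np.c_[m['R'],m['t']] for m in (A,B)]
for a,b in [((190,190),(277,346)),((191,210),(285,362))]:
    X=cv2.triangulatePoints(P[0],P[1],np.array(a,float),np.array(b,float)).ravel(); print(X[:3]/X[3])
for (u,v) in [(188,186),(190,188),(190,190)]: print(world(A,u,v).round(4),end=' ')
for (u,v) in [(277,340),(277,343),(277,345)]: print(world(B,u,v).round(4),end=' ')
W=robot.get_image('wrist'); cv2.imwrite('pics/w.png',W['color'][:,:,::-1]); print(W['mtx'],-W['R'].T@W['t'])
"; python3 to.py
```

```text
[ 0.42945713 -0.18736399  0.08246461]
[ 0.43569148 -0.19545699  0.04585671]
[ 0.4442 -0.1889  0.1085] [ 0.4412 -0.187   0.0999] [ 0.4429 -0.1879  0.0977] [ 0.4177 -0.2415  0.1869] [ 0.4167 -0.2435  0.1838] [ 0.4162 -0.2443  0.1809] [[371.64829954   0.         317.60195998]
 [  0.         371.64829954 233.74069927]
 [  0.           0.           1.        ]] [ 0.35817929 -0.15761372  0.23378964]
t 2.85 p [ 0.4341 -0.1859  0.0562] F [-0.4 -1.2 -0.2] op 0.0002
[[0.341, 0.003, -0.94], [0.94, -0.0, 0.341], [0.001, -1.0, -0.003]] q [-0.35  0.3   0.75  2.16 -0.29  0.78  1.81]
```

View pics/w.png

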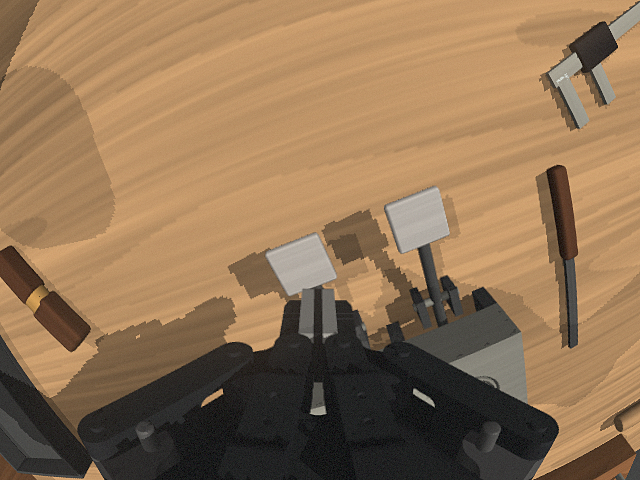

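The wrist view shows shut fingers short of the pad (300,265). With finger thickness allowed for, both fixed cameras put the tip at z≈0.097, about 40 mm above the reported TCP of 0.056. The lateral position agrees. I'll move over the pad and go down in small steps, letting contact force decide which is right.

Emit:
jog_arm(
  steps="0 0 0 -5 0 0 0;0 0 0 -9 0 0 0;0 0 0 -9 4 0 0;0 0 0 -9 8 0 0;0 0 0 -9 11 0 0;0 0 0 -9 11 0 0",
)

```text
time: 3.35
ee_pos: [0.4288, -0.1936, 0.0429]
tcp_rot: [-0.578, -0.406, 0.406, 0.579]
contact_force: [-1.1, 0.3, 1.0]
opening: -0.0001
```

```bash
python3 to.py "(.431,-.195,.044)"; python3 -c "
from h import *
for n in ('scene','side'): 
    im=snap(n,n+'4')
P=cloud(dict(np.load('pics/scene4.npz')));print(P[215,186].round(3))
o=[cv2.imread(f'pics/{n}4.png')[y:y+100,x:x+120] for n,x,y in (('scene',130,150),('side',220,300))]
cv2.imwrite('pics/c4.png',np.hstack([cv2.resize(a,(390,325)) for a in o]))"
```

```text
t 3.35 p [ 0.4288 -0.1936  0.0429] F [-1.1  0.3  1. ] op -0.0001
[[0.341, -0.002, -0.94], [0.94, 0.0, 0.341], [-0.0, -1.0, 0.002]] q [-0.32  0.33  0.74  2.17 -0.32  0.76  1.85]
(.431,-.195,.044) mm in tool: [-0.5 -1.1 -2.5] len 3
[ 0.439 -0.204  0.043]
```

View pics/c4.png

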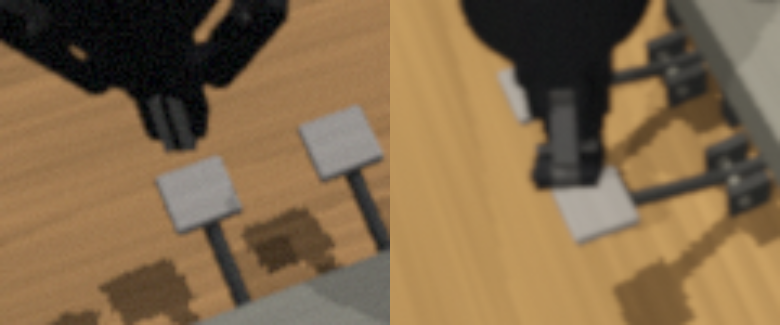

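No contact at a reported z of 0.043. The images show the tip (left crop (180,150), right crop (567,187)) still well above the pad (197,193)/(597,205). The reported TCP z therefore reads about 40 mm low, so I'll continue by vision and force.

Emit:
jog_arm(
  steps="0 0 0 0 5 0 0;0 0 0 0 10 0 0;0 0 0 0 15 0 0;0 0 0 0 20 0 0;0 0 0 0 24 0 0;0 0 0 0 28 0 0;0 0 0 0 28 0 0",
)

```text
time: 4.03
ee_pos: [0.4288, -0.1938, 0.0148]
tcp_rot: [-0.579, -0.405, 0.406, 0.579]
contact_force: [0.1, -1.0, -0.2]
opening: 0.0001
```

```bash
python3 to.py "(.431,-.195,.044)"; python3 -c "
from h import *
for n in ('scene','side'): 
    im=snap(n,n+'5')
o=[cv2.imread(f'pics/{n}5.png')[y:y+100,x:x+120] for n,x,y in (('scene',130,150),('side',220,300))]
cv2.imwrite('pics/c5.png',np.hstack([cv2.resize(a,(390,325)) for a in o]))"
```

```text
t 4.03 p [ 0.4288 -0.1938  0.0148] F [ 0.1 -1.  -0.2] op 0.0001
[[0.341, -0.002, -0.94], [0.94, 0.0, 0.341], [-0.0, -1.0, 0.002]] q [-0.28  0.38  0.7   2.18 -0.38  0.7   1.9 ]
(.431,-.195,.044) mm in tool: [ -0.4 -29.2  -2.5] len 29
```

View pics/c5.png

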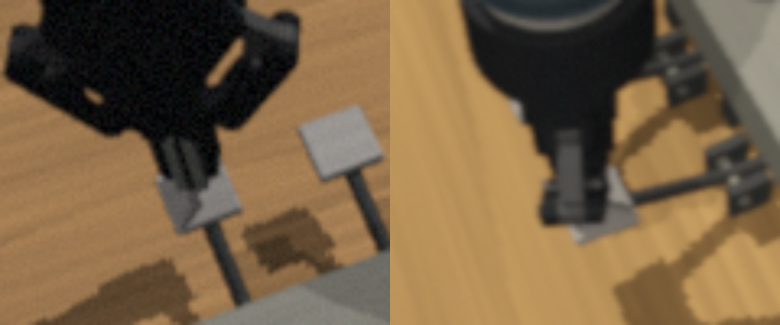

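The tip is now just above the pad: left (193,190), right (573,220), against the pad centre at (197,193)/(597,205). It sits a few mm toward -x, so I'll correct that and press.

Emit:
jog_arm(
  steps="0 0 0 1 0 -5 0;0 0 0 1 5 -5 0;0 0 0 1 10 -5 0;0 0 0 1 14 -4 0;0 0 0 1 18 -4 0;0 0 0 1 18 -4 0",
)

```text
time: 4.63
ee_pos: [0.4329, -0.1954, -0.0026]
tcp_rot: [-0.579, -0.405, 0.406, 0.579]
contact_force: [-0.5, -1.3, 3.8]
opening: 0.0001
```

Emit:
jog_arm(
  steps="0 0 0 0 4 0 0;0 0 0 0 8 1 0;0 0 0 0 12 1 0;0 0 0 0 12 1 0",
)

```text
time: 4.97
ee_pos: [0.4309, -0.1953, -0.0146]
tcp_rot: [-0.579, -0.405, 0.406, 0.58]
contact_force: [-2.6, -1.5, 5.3]
opening: -0.0002
```

Emit:
jog_arm(
  steps="0 0 0 0 4 1 0;0 0 0 0 7 1 0;0 0 0 0 9 1 0;0 0 0 0 9 1 0",
)

```text
time: 5.3
ee_pos: [0.431, -0.1952, -0.0178]
tcp_rot: [-0.577, -0.406, 0.404, 0.582]
contact_force: [-19.8, 6.2, 63.7]
opening: -0.0004
```

```bash
cat > die.py <<'E'
from h import *
for n,(u,v) in (('scene',(217,264)),('side',(357,323))):
    im=snap(n,n+'d'); P=cloud(im); m=(np.hypot(P[...,0]-.5575,P[...,1]+.190)<.026)&(P[...,2]>.071)&(P[...,2]<.10)
    q=P[m]; print(n,len(q)); 
    if len(q)>20:
        r=cv2.minEnclosingCircle((q[q[:,2]>.079][:,:2]*1000).astype(np.float32)); print('z95',np.percentile(q[:,2],90).round(4),'circle',r)
E
python3 die.py
```

```text
scene 623
z95 0.0862 circle ((556.6604614257812, -188.72813415527344), 19.209762573242188)
side 479
z95 0.0854 circle ((558.355712890625, -189.6597442626953), 18.768861770629883)
```

The key is at its stop, and the die has risen to z≈0.085 at (0.5575,-0.190). I'll retreat.

Emit:
jog_arm(
  steps="0 0 0 0 -15 0 0;0 0 0 0 -40 0 0;0 0 0 0 -75 0 0.3;0 0 0 0 -110 0 1;0 0 0 0 -140 0 1;0 0 0 0 -140 0 1",
)

```text
time: 5.9
ee_pos: [0.4369, -0.1955, 0.1221]
tcp_rot: [0.582, 0.409, -0.403, -0.576]
contact_force: [0.6, -0.6, 0.5]
opening: 0.048
```

```bash
python3 to.py "(.5575,-.19,.122)"; python3 die.py
```

```text
t 5.9 p [ 0.4369 -0.1955  0.1221] F [ 0.6 -0.6  0.5] op 0.048
[[0.341, 0.012, -0.94], [0.94, -0.001, 0.341], [0.003, -1.0, -0.012]] q [-0.42  0.17  0.83  2.11 -0.16  0.91  1.72]
(.5575,-.19,.122) mm in tool: [  46.3    1.6 -111.5] len 121
scene 622
z95 0.0863 circle ((556.1513061523438, -190.51487731933594), 18.992521286010742)
side 477
z95 0.0858 circle ((558.3198852539062, -189.69610595703125), 18.360074996948242)
```

Emit:
jog_arm(
  steps="0 0 0 12 0 -28 1;0 0 0 23 0 -56 1;0 0 0 35 0 -84 1;0 0 0 46 0 -112 1;0 0 0 46 0 -112 1;0 0 0 46 15 -112 1;0 0 0 46 30 -112 1;0 0 0 46 30 -112 1",
)

```text
time: 6.67
ee_pos: [0.5484, -0.1872, 0.0816]
tcp_rot: [-0.576, -0.403, 0.408, 0.581]
contact_force: [-0.4, 0.3, -1.0]
opening: 0.0853
```

```bash
python3 to.py "(.5575,-.19,.04)"; python3 -c "
from h import *
for n in ('scene','side'): 
    im=snap(n,n+'6')
o=[cv2.imread(f'pics/{n}6.png')[y:y+130,x:x+150] for n,x,y in (('scene',150,160),('side',270,240))]
cv2.imwrite('pics/c6.png',np.hstack([cv2.resize(a,(390,338)) for a in o]))"
```

```text
t 6.67 p [ 0.5484 -0.1872  0.0816] F [-0.4  0.3 -1. ] op 0.0853
[[0.341, -0.01, -0.94], [0.94, 0.002, 0.341], [-0.002, -1.0, 0.01]] q [-0.32  0.47  0.72  1.88 -0.38  0.94  1.8 ]
(.5575,-.19,.04) mm in tool: [ 0.5 41.5 -9.9] len 43
```

View pics/c6.png

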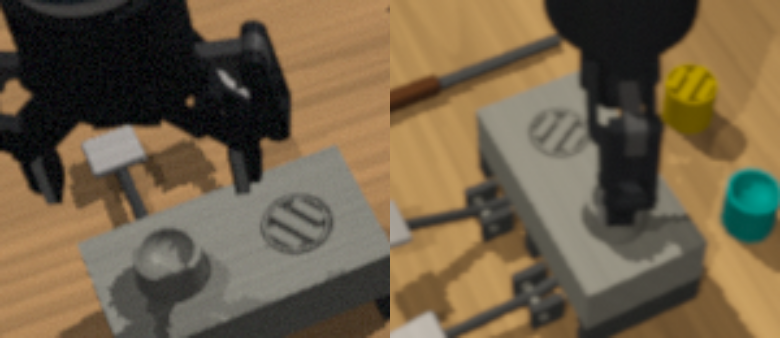

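The raised die's top is at left (170,255). The open finger tips are at left (45,198) and (245,190), still above the die. The near tip in the side view is at (628,222). I'll measure the tips by depth.

```bash
python3 to.py "(.5575,-.19,.0816)"; python3 -c "
from h import *
im=dict(np.load('pics/scene6.npz'));P=cloud(im)
u,v=np.meshgrid(np.arange(640),np.arange(480))
for x0,x1 in ((158,176),(236,254)):
    m=(u>=x0)&(u<x1)&(v>210)&(v<245)&(P[...,2]>.1); q=P[m]; q=q[q[:,2]<q[:,2].min()+.012]; print(len(q),q.min(0).round(4),np.median(q,0).round(4),q.max(0).round(4))
im=dict(np.load('pics/side6.npz'));P=cloud(im)
m=(u>345)&(u<375)&(v>300)&(v<330)&(P[...,2]>.1); q=P[m]
if len(q): q=q[q[:,2]<q[:,2].min()+.012]; print('side',len(q),q.min(0).round(4),np.median(q,0).round(4),q.max(0).round(4))
"
```

```text
t 6.77 p [ 0.5506 -0.1883  0.0846] F [ 0.8  0.3 -0.4] op 0.0852
[[0.341, -0.005, -0.94], [0.94, 0.001, 0.341], [-0.001, -1.0, 0.005]] q [-0.32  0.47  0.72  1.88 -0.38  0.94  1.8 ]
(.5575,-.19,.0816) mm in tool: [ 0.8  3.  -7.1] len 8
60 [ 0.5215 -0.2422  0.1319] [ 0.5371 -0.23    0.1393] [ 0.5447 -0.2238  0.1438]
72 [ 0.5624 -0.1508  0.1365] [ 0.5728 -0.1438  0.1437] [ 0.576  -0.1326  0.1485]
side 41 [ 0.5233 -0.2416  0.1332] [ 0.528  -0.2363  0.1423] [ 0.5443 -0.2284  0.1451]
```

Open tips are at z≈0.133, which is reported z + 0.048. That fits a 36 mm offset plus the 13 mm swing. I'll descend so the closed tips end at about z 0.067, then grip.

Emit:
jog_arm(
  steps="0 0 0 1 10 -8 1;0 0 0 1 22 -8 1;0 0 0 1 34 -8 1;0 0 0 1 44 -8 1;0 0 0 1 51 -8 1;0 0 0 1 54 -8 1;0 0 0 1 54 -8 1;0 0 0 1 54 -8 1",
)

```text
time: 7.43
ee_pos: [0.5606, -0.1906, 0.0328]
tcp_rot: [0.579, 0.406, -0.406, -0.579]
contact_force: [0.2, 0.3, -0.1]
opening: 0.0855
```

Emit:
jog_arm(
  steps="0 0 0 0 0 0 0;0 0 0 0 0 0 0;0 0 0 0 0 0 0;0 0 0 0 0 0 0;0 0 0 0 0 0 0;0 0 0 0 0 0 0;0 0 0 0 0 0 0;0 0 0 0 0 0 0",
  grip_force=50,
)

```text
time: 8.1
ee_pos: [0.5611, -0.1906, 0.0332]
tcp_rot: [0.579, 0.406, -0.406, -0.579]
contact_force: [-1.0, 1.1, 3.7]
opening: 0.0338
```

```bash
python3 to.py; python3 -c "
from h import *
for n in ('scene','side'): 
    im=snap(n,n+'7')
o=[cv2.imread(f'pics/{n}7.png')[y:y+130,x:x+150] for n,x,y in (('scene',150,190),('side',280,250))]
cv2.imwrite('pics/c7.png',np.hstack([cv2.resize(a,(390,338)) for a in o]))"
```

```text
t 8.1 p [ 0.5611 -0.1906  0.0332] F [-1.   1.1  3.7] op 0.0338
[[0.341, 0.001, -0.94], [0.94, -0.0, 0.341], [0.0, -1.0, -0.001]] q [-0.27  0.56  0.67  1.88 -0.45  0.86  1.84]
```

View pics/c7.png

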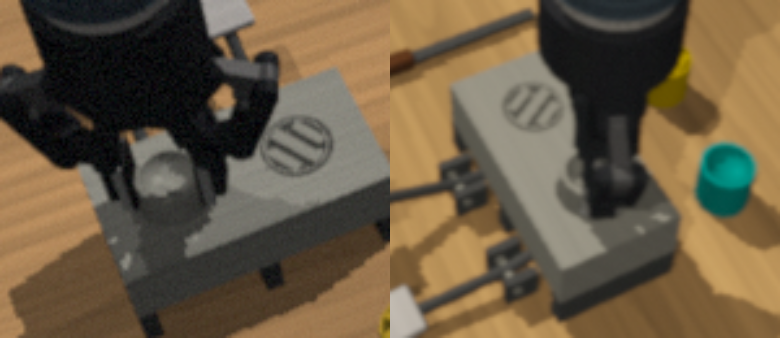

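The fingers straddle the die: left view tips (120,195) and (207,195) about the hollow at (168,180). The opening is 33.8 mm. I'll lift slowly and watch opening and force.

Emit:
jog_arm(
  steps="0 0 0 0 -3 0 0;0 0 0 0 -7 0 0;0 0 0 0 -12 0 0;0 0 0 0 -18 0 0;0 0 0 0 -26 0 0;0 0 0 0 -38 0 0;0 0 0 0 -50 0 0;0 0 0 0 -50 0 0",
  grip_force=70,
)

```text
time: 8.87
ee_pos: [0.5631, -0.1916, 0.0863]
tcp_rot: [0.581, 0.407, -0.404, -0.577]
contact_force: [1.0, -1.4, -1.8]
opening: 0.0334
```

```bash
python3 to.py "(.568,.21,.10)"; python3 -c "
from h import *
for n in ('scene','side'): 
    im=snap(n,n+'8')
o=[cv2.imread(f'pics/{n}8.png')[y:y+130,x:x+150] for n,x,y in (('scene',150,170),('side',280,220))]
cv2.imwrite('pics/c8.png',np.hstack([cv2.resize(a,(390,338)) for a in o]))"
```

```text
t 8.87 p [ 0.5631 -0.1916  0.0863] F [ 1.  -1.4 -1.8] op 0.0334
[[0.341, 0.006, -0.94], [0.94, -0.001, 0.341], [0.001, -1.0, -0.006]] q [-0.32  0.48  0.72  1.86 -0.39  0.94  1.8 ]
(.568,.21,.10) mm in tool: [379.2 -14.1 132.3] len 402
```

View pics/c8.png

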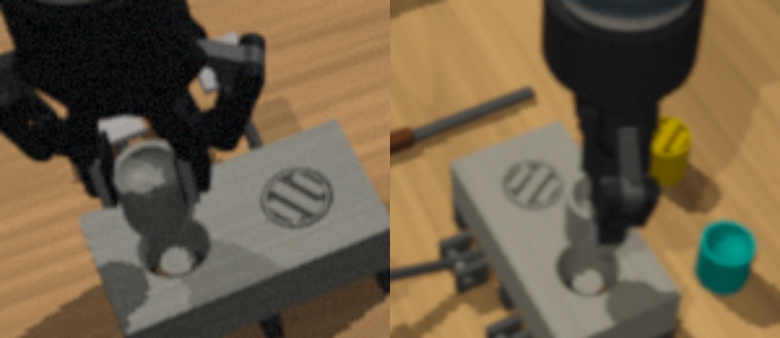

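The die is held clear of the well: left view (152,185), empty well with the ejector at (175,260). The fingers grip a bit off-axis toward +x, so I'll measure the die's offset from the TCP and its tilt.

```bash
cat > held.py <<'E'
from h import *
import sys
from scipy.optimize import least_squares
def fit(names,c,zlo,zhi,rep=None):
    for n in names:
        P=cloud(dict(np.load(f'pics/{n}.npz'))); C=dict(np.load(f'pics/{n}.npz'))['color'].astype(int).sum(-1)
        m=(np.hypot(P[...,0]-c[0],P[...,1]-c[1])<.04)&(P[...,2]>zlo)&(P[...,2]<zhi)&(C>170)
        q=P[m]; print(n,len(q),'z pct',np.percentile(q[:,2],[1,10,50,90,99]).round(4))
        for a,b in ((zlo,(zlo+zhi)/2),((zlo+zhi)/2,zhi)):
            w=q[(q[:,2]>a)&(q[:,2]<b)]
            if len(w)<15: continue
            r=least_squares(lambda p:np.hypot(w[:,0]-p[0],w[:,1]-p[1])-.018,c,loss='soft_l1',f_scale=.001); print('  z',round(a,3),round(b,3),len(w),r.x.round(4),'rms',np.sqrt(np.mean(r.fun**2)).round(4))
if __name__=='__main__': fit(['scene8','side8'],(.556,-.19),.098,.128)
E
python3 held.py
```

```text
scene8 57 z pct [0.1044 0.1056 0.1135 0.1278 0.128 ]
  z 0.098 0.113 28 [ 0.5578 -0.1906] rms 0.0004
  z 0.113 0.128 29 [ 0.5728 -0.1937] rms 0.004
side8 167 z pct [0.1024 0.1048 0.1127 0.1268 0.1279]
  z 0.098 0.113 87 [ 0.5605 -0.1893] rms 0.0006
  z 0.113 0.128 80 [ 0.5624 -0.1962] rms 0.0028
```

The die axis is at (0.559,-0.190) with its underside at z≈0.103, and it is close to upright. I need to shift it by (+0.009, +0.400), which is tool (379, ·, 128).

Emit:
jog_arm(
  steps="0 0 0 15 -10 5 0;0 0 0 40 -14 13 0;0 0 0 72 -14 24 0;0 0 0 104 -14 35 0;0 0 0 136 -14 46 0;0 0 0 168 -14 57 0;0 0 0 200 -14 68 0;0 0 0 230 -14 78 0",
)

```text
time: 9.63
ee_pos: [0.5647, 0.0547, 0.0962]
tcp_rot: [-0.578, -0.406, 0.406, 0.579]
contact_force: [-0.0, -0.0, -1.7]
opening: 0.0332
```

Emit:
jog_arm(
  steps="0 0 0 30 0 10 0;0 0 0 60 0 20 0;0 0 0 90 0 30 0;0 0 0 115 0 39 0;0 0 0 132 0 45 0;0 0 0 142 0 48 0;0 0 0 146 0 49 0;0 0 0 146 0 49 0",
)

```text
time: 10.3
ee_pos: [0.5691, 0.2067, 0.0963]
tcp_rot: [0.579, 0.406, -0.407, -0.579]
contact_force: [-0.6, -0.4, -3.1]
opening: 0.0334
```

```bash
python3 to.py "(.572,.208,.10)"; python3 -c "
from h import *
for n in ('scene','side'): snap(n,n+'9')
from held import fit
fit(['scene9','side9'],(.568,.21),.105,.145)"
```

```text
t 10.3 p [0.5691 0.2067 0.0963] F [-0.6 -0.4 -3.1] op 0.0334
[[0.34, -0.001, -0.941], [0.941, -0.001, 0.34], [-0.001, -1.0, 0.0]] q [-0.93  0.47  0.65  1.82 -0.34  0.97  1.08]
(.572,.208,.10) mm in tool: [ 2.2 -3.7 -2.3] len 5
scene9 189 z pct [0.1137 0.1363 0.1403 0.1435 0.1448]
  z 0.105 0.125 16 [0.5634 0.208 ] rms 0.0006
  z 0.125 0.145 173 [0.5744 0.2022] rms 0.0048
side9 186 z pct [0.1143 0.1167 0.1272 0.1422 0.1446]
  z 0.105 0.125 76 [0.5676 0.207 ] rms 0.001
  z 0.125 0.145 110 [0.5684 0.2046] rms 0.0031
```

Emit:
jog_arm(
  steps="0 0 0 3 12 -1 0;0 0 0 3 26 -1 0;0 0 0 3 40 -1 0;0 0 0 3 50 -1 0;0 0 0 3 56 -1 0;0 0 0 3 58 -1 0;0 0 0 3 58 -1 0",
)

```text
time: 10.98
ee_pos: [0.5706, 0.2083, 0.0376]
tcp_rot: [-0.579, -0.405, 0.407, 0.579]
contact_force: [0.3, 0.3, -2.0]
opening: 0.0328
```

Emit:
jog_arm(
  steps="0 0 0 0 1 0 0;0 0 0 0 2 0 0;0 0 0 0 2 0 0",
)

```text
time: 11.23
ee_pos: [0.5719, 0.209, 0.0373]
tcp_rot: [0.579, 0.406, -0.406, -0.579]
contact_force: [0.3, -0.1, -2.4]
opening: 0.0334
```

Emit:
jog_arm(
  steps="0 0 0 0 1 0 0;0 0 0 0 2 0 0;0 0 0 0 2 0 0",
)

```text
time: 11.48
ee_pos: [0.5713, 0.2089, 0.0348]
tcp_rot: [-0.579, -0.406, 0.406, 0.579]
contact_force: [0.2, 0.3, -2.9]
opening: 0.0333
```

```bash
python3 to.py; python3 -c "
from h import *
for n in ('scene','side'): snap(n,n+'10')
from held import fit
fit(['scene10','side10'],(.568,.21),.054,.08)"
```

```text
t 11.48 p [0.5713 0.2089 0.0348] F [ 0.2  0.3 -2.9] op 0.0333
[[0.341, 0.0, -0.94], [0.94, 0.0, 0.341], [0.0, -1.0, 0.0]] q [-0.89  0.56  0.6   1.84 -0.4   0.86  1.13]
scene10 114 z pct [0.054  0.0543 0.0775 0.0793 0.0799]
  z 0.054 0.067 20 [0.5802 0.2128] rms 0.0122
  z 0.067 0.08 94 [0.5811 0.2081] rms 0.0043
side10 126 z pct [0.0541 0.0558 0.0656 0.0772 0.0797]
  z 0.054 0.067 70 [0.5701 0.2106] rms 0.003
  z 0.067 0.08 56 [0.5699 0.2066] rms 0.0026
```

Emit:
jog_arm(
  steps="0 0 0 0 1 0 0;0 0 0 0 1 0 0;0 0 0 0 2 0 0;0 0 0 0 2 0 0",
)

```text
time: 11.92
ee_pos: [0.5717, 0.2089, 0.0338]
tcp_rot: [-0.579, -0.406, 0.406, 0.579]
contact_force: [-2.1, -1.3, 3.4]
opening: 0.033
```

Emit:
jog_arm(
  steps="0 0 0 0 1 0 0;0 0 0 0 1 0 0",
)

```text
time: 12.08
ee_pos: [0.5717, 0.2089, 0.0337]
tcp_rot: [-0.579, -0.406, 0.406, 0.579]
contact_force: [-4.5, -1.3, 9.2]
opening: 0.0334
```

Contact: the force went from -3 to +9 N, so the die is seated. I'll open slowly while still. Opening swings the tips up, away from the wood.

Emit:
jog_arm(
  steps="0 0 0 0 0 0 0.5;0 0 0 0 0 0 0.6;0 0 0 0 0 0 0.8;0 0 0 0 0 0 1;0 0 0 0 0 0 1;0 0 0 0 0 0 1;0 0 0 0 0 0 1;0 0 0 0 0 0 1",
)

```text
time: 12.75
ee_pos: [0.5713, 0.2088, 0.0317]
tcp_rot: [0.579, 0.406, -0.406, -0.579]
contact_force: [0.7, -0.1, -1.1]
opening: 0.0854
```

Emit:
jog_arm(
  steps="0 0 0 0 -10 0 1;0 0 0 0 -25 0 1;0 0 0 0 -50 0 1;0 0 0 0 -80 0 1;0 0 0 0 -110 0 1;0 0 0 0 -140 0 1;0 0 0 0 -140 0 1;0 0 0 0 -140 0 1",
)

```text
time: 13.42
ee_pos: [0.574, 0.2093, 0.1761]
tcp_rot: [0.579, 0.408, -0.403, -0.579]
contact_force: [-0.3, 0.1, -0.6]
opening: 0.0854
```

```bash
python3 to.py; python3 -c "
from h import *
for n in ('scene','side'): snap(n,n+'11')
from held import fit
fit(['scene11','side11'],(.568,.21),.055,.08)
for n in ('scene11','side11'):
    P=cloud(dict(np.load(f'pics/{n}.npz'))); m=(np.hypot(P[...,0]-.568,P[...,1]-.21)<.03)&(abs(P[...,2]-.084)<.006); q=P[m]
    print(n,'top',len(q),np.median(q[:,2]).round(4),cv2.minEnclosingCircle((q[:,:2]*1000).astype(np.float32)))
    A=np.c_[q[:,:2],np.ones(len(q))]; w=np.linalg.lstsq(A,q[:,2],rcond=None)[0]; print('rim slope deg',np.degrees(np.hypot(*w[:2])).round(1))
    m=(np.hypot(P[...,0]-.5545,P[...,1]+.1197)<.015); print('swage z90',np.percentile(P[m][:,2],90).round(4))
o=[cv2.imread(f'pics/{n}11.png')[y:y+150,x:x+150] for n,x,y in (('scene',400,90),('side',200,110))]
cv2.imwrite('pics/c11.png',np.hstack([cv2.resize(a,(390,390)) for a in o]))"
```

```text
t 13.42 p [0.574  0.2093 0.1761] F [-0.3  0.1 -0.6] op 0.0854
[[0.341, 0.006, -0.94], [0.94, 0.004, 0.341], [0.006, -1.0, -0.005]] q [-0.97  0.38  0.69  1.75 -0.27  1.1   1.03]
scene11 137 z pct [0.0551 0.0739 0.0774 0.0795 0.08  ]
  z 0.068 0.08 127 [0.5766 0.201 ] rms 0.0045
side11 195 z pct [0.0554 0.0587 0.0724 0.0789 0.0799]
  z 0.055 0.068 72 [0.5708 0.2105] rms 0.0019
  z 0.068 0.08 123 [0.5703 0.2094] rms 0.0059
scene11 top 362 0.083 ((568.186279296875, 209.183349609375), 19.407794952392578)
rim slope deg 0.3
swage z90 0.0671
side11 top 170 0.0834 ((569.7603759765625, 209.32191467285156), 18.802997589111328)
rim slope deg 0.7
swage z90 0.0661
```

View pics/c11.png

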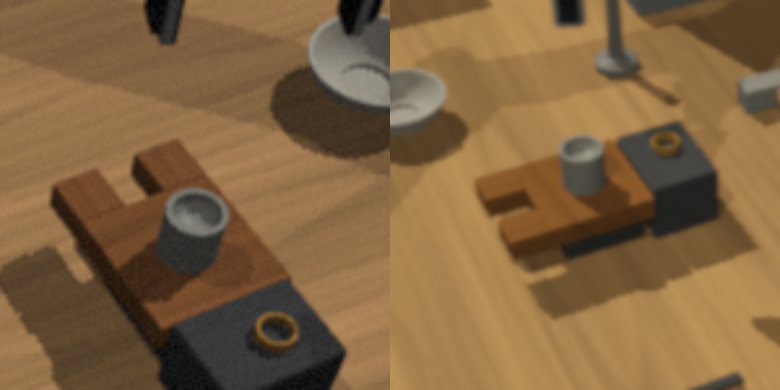

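The die stands upright, hollow up, in the middle of the slab (left (195,215), right (582,165)). The gripper is clear, so I'm handing in.

```bash
python3 -c "
from bench import robot
print(robot.sign_off())"
```

```text
the job is handed in; nothing more can be done
None
```

The doming die now stands upright, hollow up, in the middle of the bench pin, and the job is handed in at about 13.5 s of the 48 s. I pressed its key to the stop, which raised the die about 20 mm. After I retreated it stayed raised with no finger on it. I then gripped its flank, carried it to the pin, set it down until I felt contact, and let go.

**Last checks:**

| Check | Result |
|---|---|
| Die position | about (0.569, 0.209), within roughly 2 mm of the pin middle I measured |
| Die top height | about 83 mm, where a die standing on the slab should read 84 mm |
| Die tilt | under 1° |
| Swage die top | about 66–67 mm; the holder's top face read about 65–66 mm, so it is still down |
| Gripper | clear, no contact force |

**Checks that disagreed:**
- **Tool height:** the reported TCP height read about 36–40 mm lower than the real fingertips, so I set heights from the camera images and contact force.
- **Key press:** the force at the stop peaked at about 64 N, well above the 5–10 N needed but under the 120 N wrist limit.
- **Grip width:** it read about 33 mm on the 36 mm die, so the grip was somewhat off-centre or the reading was off. It held without slipping.

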